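# Shut the vents and stack three food tubs

## Task

First press the raised vent buttons of the tall and the middle-height food tub down flush with their lids. Then, leaving the tall tub where it stands, stack the middle-height tub on it and after that the low tub on top, each lined up so that its corner feet sit fully in the recesses of the lid below. Do not tip the tubs over or push the other kitchen things about.

Things in the scene. Friction and masses are not known exactly. Their poses are not given: they have to be found in the camera images.
- tall_tub_center (a point): Centre, half-way up, of the tall tub: loose, 124 (x) x 62 (y) x 100 mm from feet to lid top, about 0.6 kg. x along its length, z up; a half turn is the same. White, plain upright sides (grip across the 62 mm), grey lid fixed on. In its lid 4 corner recesses, 17 mm square, 5 mm deep, inside a 3 mm rim, at x +-50.5, y +-19.5 mm; its underside has 4 round tapered feet there, 12 mm wide, 6.5 high. Vent raised.
- middle_tub_center (a point): Centre, half-way up, of the middle-height tub: loose, 124 (x) x 62 (y) x 70 mm from feet to lid top, about 0.4 kg. x along its length, z up; a half turn is the same. Same design, lid recesses and feet as the tall tub. Vent raised. Best gripped in its upper half, 25 mm below the lid top. Seated on the tall tub, its centre is 80 mm above the tall tub's centre.
- low_tub_center (a point): Centre, half-way up, of the low tub: loose, 124 (x) x 62 (y) x 56 mm from feet to lid top, about 0.3 kg. x along its length, z up; a half turn is the same. Same design and feet as the tall tub, but its vent is shut already and does not move. Best gripped 25 mm below the lid top. Seated on the middle-height tub, its centre is 58 mm above that tub's centre.
- tall_tub_vent (a joint): Vent button of the tall tub: white disc 24 mm across at the middle of the lid. Value = how far it is pressed, 0 (top 8 mm above the lid) to 0.008 m (flush with the lid, shut). Needs about 5 N to move, has no return spring and stays where it is left.
- middle_tub_vent (a joint): Vent button of the middle-height tub: white disc 24 mm across at the middle of the lid. Value = how far it is pressed, 0 (top 8 mm above the lid) to 0.008 m (flush with the lid, shut). Needs about 5 N to move, has no return spring and stays where it is left.
- tall_tub_vent_top (a point): Centre of the top face of the tall tub's vent button; z up.
- middle_tub_vent_top (a point): Centre of the top face of the middle-height tub's vent button; z up.
- bowl: White bowl, 110 mm across, 49 mm high, a bystander; origin under its centre.
- spice_jar: Spice jar with a dark cap, 41 mm across, 105 mm high, a bystander; origin under its centre.
- dredger: Steel shaker with a side handle, 74 x 105 mm, 112 mm high, a bystander; origin under its centre.
- tin: Food tin, 76 mm across, 58 mm high, a bystander; origin under its centre.
Not all that is in view belongs to the job. Leave any blue look-alike of the part that bears tall_tub_center alone.

How it is judged:
By the outcome, as a careful person would: the job done as asked, in the order asked, and still so for the second after the job is handed in, with the robot touching nothing.
It also fails if it takes over 70 s, if anything falls off the work surface, if the arm or the gripper's body presses on something with over 40 N, if the wrist force passes 120 N, or if a joint passes its speed limit or range.

## Robot

A 6-joint arm with a two-finger parallel gripper is mounted at the origin on a cart in front of the work surface, level with it; the furniture and walls round the work are solid. World frame = base frame: x ahead of the robot, y to its left, z up, the work surface at z = 0. Lengths are in mm, angles in rad, forces in N, time in s.
With the tool pointing down it reaches from about 400 to 925 mm from the base axis. Payload 12.5 kg.
Tool frame: the origin (TCP) lies at the centre of the arm's flange, where the gripper is bolted on; the fingertips stand 190 mm ahead of it and the grasp point (between the pads) lies 171 mm ahead of it; z points along the fingers, y is the line along which they close (so a half turn about z gives the same grasp; the last joint's range is limited). The gripper opens to 95 mm and grips with 3 to 60 N. Pads are 20 mm wide; open, the fingers measure 119 mm over their backs; the gripper's body (75 mm by 180 mm) begins 59 mm behind the grasp point.
Start: joints at [-1.283, 0.491, 1.559, -0, 1.092, -0.106], TCP at [239.832, -577.153, 404.761] pointing down, gripper open.
Joint ranges: [-3.1, 3.1], [-0.84, 2.19], [0.05, 2.79], [-1.13, 4.28], [0.06, 2.93], [-2.69, 2.69]. Speed limits (rad/s): [2.22, 2.22, 2.79, 3.14, 3.14, 3.14].

## Interface

Orientations are given as [roll, pitch, yaw] about the fixed x, y, z axes, in that order (R = Rz(yaw) Ry(pitch) Rx(roll)).
In Python, from cell import env, read_camera, search_frame, cut_out gives the robot as it stands. The module is installed in compiled form; this text tells all that it offers.
- The arm moves only by the tool move_arm, never from a script. Its argument "commands" is a list of rows, each a list of 3 entries, a list of its own where there are three numbers: the shift along the world's x, y, z normalised to -1 to 1, where 1 is 0.03 m, then the turn about the world's z normalised to -1 to 1, where 1 is 0.08 rad, then the opening, from -1 (shut) to 1 (fully open), so that 0 is half open. A call has 1 to 20 rows; each row shifts and turns the commanded pose from where the row before left it; what a row does not reach is not made up. A row lasts 1/12 s, in which the tool goes at most 41.7 mm and 7.16 degrees, less where a joint would pass 70% of its speed; a pose out of reach is approached as far as the arm can. A call with a number of a shift or a turn outside -1 to 1 is refused whole. A call with a gripper value outside its range is refused whole. The fingers move at their own pace and stop on an object; the grip force is fixed at half the most. Time passes only in rows, so rows that do not move let the fingers close. It gives the time, the measured TCP pose, the force, the opening and the grip force at its end, in the units of the state.
- env.state(): the state, without advancing time (a new reading comes with each control period).
- read_camera(name): name is "side" or "top" or "wrist"; returns a dict with "image" (480x640x3 uint8, red, green, blue), "fx", "fy", "cx", "cy" (pixels), "rvec" (rotation vector, rad) and "tvec" (3), from world to camera coordinates, as OpenCV has them. Camera axes: x right, y down, z forward; pixel columns grow to the right and rows downward; lengths in mm; the calibration is good to about 2 mm. A picture is of the moment at which its call begins. There is no depth.
- env.job_done(): hands the job in; it is judged then, once.
Trained networks look in a picture, given as the dict that the camera call returned (one of the last four; its "shot" number tells which), for a name from the list of things; names that differ only in an ending like _2 or _b are one class to them, and where a whole thing is asked for, a point or a joint stands for the part that bears it (a point fixed in the world has none). Each returns a list of dicts, best first, with "confidence" (0 to 1); they miss things now and then, are a little off and sometimes report something else, mostly with a low value. They report only what shows in the picture. A call takes as long as a camera call. They do not tell look-alikes from the thing itself.
- search_frame(thing, picture): "at" ([column, row] in pixels, amid what is visible of it).
- cut_out(thing, picture): "region" (480x640 bool, what is visible of it) and "at" ([column, row] in pixels, amid what is visible of it).
The state is a dict: "t": time; "joints": joint angles; "qvel": joint speeds; "tau": joint torques, N m; "eef_pos": TCP position; "tcp_rot": TCP orientation; "ft_force": force on the tool from outside, world axes, zero at the start; "moment": the same for the moment, N m; "opening": opening from 0.0 (shut) to 1.0 (fully open); "grip_force": force on a finger pad.
Only numpy, scipy, OpenCV 4.12 (cv2) and the standard library are available. Lean on these libraries where they do the work, as an engineer would, in place of code of your own. Each camera call takes 0.05 s, during which the arm holds its last target. There are 200 camera calls.

## Working session

There is one attempt and no reset: what is moved stays moved. The work goes in short steps, Python scripts to look and compute and a tool call to move; the robot and the scene stay as the last step left them, time stands still between calls to the robot, and variables do not carry over. Pictures are saved under pics/ and viewed, at most 10 in all, crops included, and the job is handed in when it is done.

Besides the shell and the picture viewer there is one more tool, called after ">>>" by a JSON object that holds its "op" and its "data". move_arm: Moves the arm, as the interface text tells. Its arguments: {"type":"object","properties":{"commands":{"type":"array","items":{"type":"array"}}},"required":["commands"]}

```bash
mkdir -p pics; cat > h.py <<'E'
import numpy as np, cv2
from cell import env, read_camera, search_frame, cut_out
def cam(p):
    R=cv2.Rodrigues(np.array(p["rvec"],float))[0]; t=np.array(p["tvec"],float).ravel()
    K=np.array([[p["fx"],0,p["cx"]],[0,p["fy"],p["cy"]],[0,0,1]]); return K,R,t
def toz(p,uv,z):
    K,R,t=cam(p); uv=np.atleast_2d(np.array(uv,float)); c=-R.T@t
    d=(R.T@np.linalg.inv(K)@np.c_[uv,np.ones(len(uv))].T).T
    return c+d*((z-c[2])/d[:,2])[:,None]
def proj(p,X):
    K,R,t=cam(p); q=(K@(R@np.atleast_2d(X).T+t[:,None])).T; return q[:,:2]/q[:,2:]
def save(p,n): cv2.imwrite("pics/"+n,cv2.cvtColor(p["image"],cv2.COLOR_RGB2BGR))
E
python3 - <<'E'
from h import *
a=read_camera("top");b=read_camera("side")
im=np.hstack([a["image"],b["image"]]); im=np.vstack([a["image"],b["image"]])
cv2.imwrite("pics/top.png",a["image"][:,:,::-1]);cv2.imwrite("pics/side.png",b["image"][:,:,::-1])
for n,p in(("top",a),("side",b)):
    K,R,t=cam(p);print(n,(-R.T@t).round(),p["fx"])
    for th in["tall_tub_center","middle_tub_center","low_tub_center","tall_tub_vent_top","middle_tub_vent_top","bowl","spice_jar","dredger","tin"]:
        print(th,[(np.round(r["at"]).tolist(),round(r["confidence"],2),toz(p,r["at"],0)[0].round().tolist()) for r in search_frame(th,p)[:4]])
E
```

```text
top [ 310.   10. 1572.] 624.2105257437862
tall_tub_center [([235.0, 273.0], 0.96, [435.0, 256.0, 0.0]), ([326.0, 199.0], 0.68, [621.0, 22.0, 0.0]), ([444.0, 315.0], 0.64, [320.0, -266.0, 0.0])]
middle_tub_center [([327.0, 199.0], 0.96, [620.0, 20.0, 0.0]), ([417.0, 176.0], 0.39, [677.0, -211.0, 0.0])]
low_tub_center [([419.0, 270.0], 0.73, [436.0, -208.0, 0.0])]
tall_tub_vent_top [([231.0, 269.0], 0.47, [445.0, 266.0, 0.0])]
middle_tub_vent_top [([328.0, 197.0], 0.46, [626.0, 19.0, 0.0])]
bowl [([356.0, 290.0], 0.82, [386.0, -49.0, 0.0]), ([328.0, 196.0], 0.47, [628.0, 18.0, 0.0])]
spice_jar [([307.0, 281.0], 0.81, [411.0, 75.0, 0.0])]
dredger [([242.0, 179.0], 0.64, [677.0, 238.0, 0.0])]
tin [([417.0, 176.0], 0.66, [677.0, -211.0, 0.0])]
side [402. 811. 759.] 459.5985355342007
tall_tub_center [([318.0, 335.0], 0.78, [444.0, 190.0, 0.0]), ([395.0, 199.0], 0.63, [264.0, -344.0, 0.0]), ([335.0, 210.0], 0.29, [438.0, -269.0, 0.0])]
middle_tub_center [([252.0, 261.0], 0.85, [630.0, -25.0, 0.0]), ([250.0, 248.0], 0.49, [645.0, -73.0, 0.0])]
low_tub_center [([336.0, 211.0], 0.76, [436.0, -265.0, 0.0]), ([251.0, 206.0], 0.72, [681.0, -258.0, 0.0]), ([321.0, 319.0], 0.52, [442.0, 144.0, 0.0])]
tall_tub_vent_top [([400.0, 189.0], 0.54, [247.0, -403.0, 0.0]), ([321.0, 322.0], 0.45, [441.0, 154.0, 0.0])]
middle_tub_vent_top [([251.0, 248.0], 0.52, [643.0, -75.0, 0.0])]
bowl [([349.0, 248.0], 0.87, [392.0, -101.0, -0.0]), ([335.0, 212.0], 0.72, [438.0, -257.0, 0.0])]
spice_jar [([339.0, 278.0], 0.7, [410.0, 12.0, 0.0])]
dredger [([207.0, 319.0], 0.56, [687.0, 172.0, 0.0])]
tin [([247.0, 208.0], 0.76, [689.0, -249.0, 0.0])]
```

View pics/top.png

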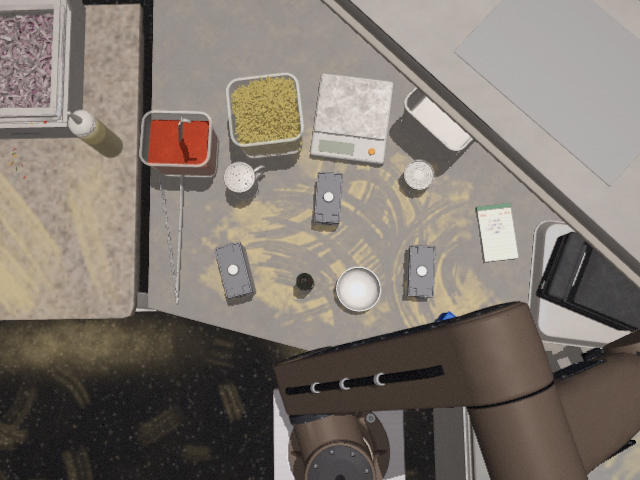

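View pics/side.png

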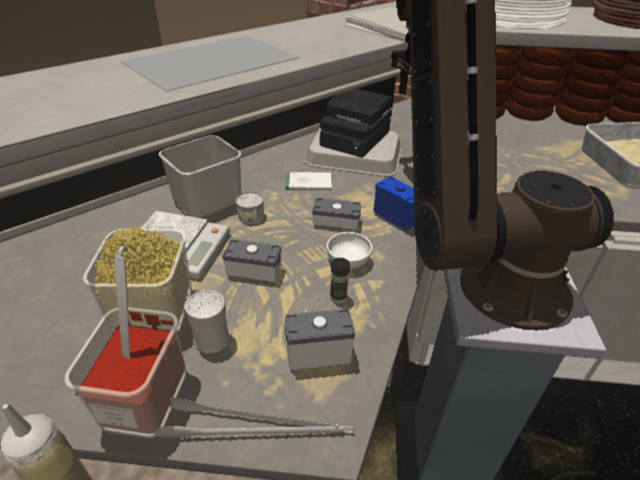

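The top view shows the tall tub at (234,270), the middle tub at (328,198) and the low tub at (421,271), each with a white vent. The side view agrees, and the blue look-alike is by the arm at (395,200).

```bash
python3 - <<'E'
from h import *
a=read_camera("top")
for n,uv,z in(("tall",(233,270),108),("mid",(328,197),78),("low",(421,271),56)):
    print(n,toz(a,uv,z).round(1))
    r=cut_out({"tall":"tall_tub_center","mid":"middle_tub_center","low":"low_tub_center"}[n],a)[0]
    m=r["region"].astype(np.uint8); print(cv2.minAreaRect(cv2.findNonZero(m)))
s=env.state();print({k:np.round(s[k],3).tolist() for k in s})
w=read_camera("wrist");K,R,t=cam(w);print("wristcam",(-R.T@t).round(1),"\n",R.round(3),w["fx"])
E
```

```text
tall [[433.7 244.2 108. ]]
((235.2059326171875, 269.8235778808594), (54.57051086425781, 30.074417114257812), 75.96376037597656)
mid [[610.3  17.6  78. ]]
((327.4999694824219, 199.00001525878906), (25.609920501708984, 52.173404693603516), 2.602562189102173)
low [[ 427.6 -205.1   56. ]]Traceback (most recent call last):
  File "<stdin>", line 5, in <module>
IndexError: list index out of range
```

```bash
python3 - <<'E'
from h import *
s=env.state();print({k:np.round(s[k],3).tolist() for k in s})
w=read_camera("wrist");K,R,t=cam(w);print("wristcam",(-R.T@t).round(1),"\n",R.round(3),w["fx"])
E
```

```text
{'t': 1.2, 'joints': [-1.283, 0.491, 1.559, 0.0, 1.092, -0.106], 'qvel': [0.0, 0.002, -0.001, 0.0, 0.0, 0.001], 'tau': [-0.001, -61.247, -25.843, 0.069, 0.045, -0.0], 'eef_pos': [239.806, -577.16, 404.768], 'tcp_rot': [3.142, -0.0, 0.394], 'ft_force': [0.178, 0.212, -0.701], 'moment': [-0.033, -0.055, 0.022], 'grip_force': 0.0, 'opening': 1.001}
wristcam [ 310.6 -546.5  385.3] 
 [[ 0.385 -0.923  0.   ]
 [-0.889 -0.37   0.271]
 [-0.25  -0.105 -0.962]] 411.3946595406535
```

>>> {"op": "move_arm", "data": {"commands": [[[0.49,0.95,0],-0.38,1],[[0.49,0.95,0],-0.38,1],[[0.49,0.95,0],-0.38,1],[[0.49,0.95,0],-0.38,1],[[0.49,0.95,0],-0.38,1],[[0.49,0.95,0],-0.38,1],[[0.49,0.95,0],-0.38,1],[[0.49,0.95,0],-0.38,1],[[0.49,0.95,0],-0.38,1],[[0.49,0.95,0],-0.38,1],[[0.49,0.95,0],-0.38,1],[[0.49,0.95,0],-0.38,1],[[0.49,0.95,0],-0.38,1],[[0,0,0],0,1],[[0,0,0],0,1]]}}

```text
t: 2.5
eef_pos: [431.4, -205.5, 404.9]
tcp_rot: [3.141, -0.0, 0.002]
ft_force: [0.1, 1.0, -0.0]
opening: 1.001
grip_force: 0.0
```

```bash
python3 - <<'E'
from h import *
w=read_camera("wrist");save(w,"w1.png")
for th in("low_tub_center","tall_tub_center","middle_tub_vent_top"):
    print(th,[(np.round(r["at"]).tolist(),round(r["confidence"],2)) for r in search_frame(th,w)[:3]])
E
```

```text
low_tub_center [([326.0, 222.0], 0.67)]
tall_tub_center [([380.0, 407.0], 0.7), ([46.0, 38.0], 0.4)]
middle_tub_vent_top []
```

View pics/w1.png

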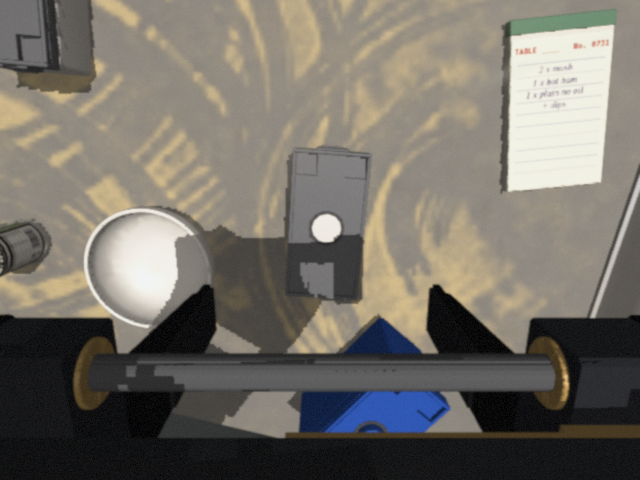

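The low tub's vent is at (326,228), with lid corners near (292,150), (370,154), (360,300) and (288,297). The blue look-alike at (375,390) stays well behind.

```bash
cat >> h.py <<'E'
from scipy.optimize import minimize
def box(x,y,yaw,z0,z1):
    c,s=np.cos(yaw),np.sin(yaw)
    P=np.array([(62*a,31*b) for a,b in((1,1),(1,-1),(-1,-1),(-1,1))])@np.array([[c,s],[-s,c]])+[x,y]
    return np.vstack([np.c_[P,np.full(4,z)] for z in(z1,z0)])
def measure(p,name,lid,vh,guess,name_png=None,z0=3):
    """lid: lid top z; vh: vent top above the lid; guess x,y. -> vent xy, fit x,y,yaw"""
    im=p["image"]; g=proj(p,[[*guess[:2],lid+vh]])[0]
    # white disc nearest the guess
    hsv=cv2.cvtColor(im,cv2.COLOR_RGB2HSV); m=((hsv[...,2]>165)&(hsv[...,1]<50)).astype(np.uint8)
    n,_,st,ce=cv2.connectedComponentsWithStats(m)
    K,R,t=cam(p); dep=(R@np.r_[guess[:2],lid]+t)[2]; A=np.pi*(12*p["fx"]/dep)**2
    ok=[i for i in range(1,n) if .4*A<st[i,4]<1.6*A]
    v=None
    if ok:
        i=min(ok,key=lambda i:np.hypot(*(ce[i]-g))); v=toz(p,ce[i],lid+vh)[0,:2]; print("vent px",ce[i].round(1),"area ratio",round(st[i,4]/A,2),"xy",v.round(1))
    # mask silhouette
    rs=[r for r in cut_out(name,p) if np.hypot(*(np.array(r["at"])-g))<60]
    if not rs: print("no mask"); return
    M=rs[0]["region"]; x0=v if v is not None else guess[:2]
    S=4
    def cost(q):
        H=cv2.convexHull(proj(p,box(q[0],q[1],q[2],z0,lid)).astype(np.float32))
        D=np.zeros(M.shape,np.uint8); cv2.fillConvexPoly(D,np.round(H*16).astype(np.int32),1,shift=4)
        D=D>0; return 1-(D&M).sum()/(D|M).sum()
    best=min((minimize(cost,[*x0,y],method="Nelder-Mead",options=dict(initial_simplex=[[*x0,y],[x0[0]+6,x0[1],y],[x0[0],x0[1]+6,y],[*x0,y+.1]])) for y in(guess[2]-.1,guess[2],guess[2]+.1)),key=lambda r:r.fun)
    print(name,"fit",best.x.round(3),"iou",round(1-best.fun,3))
    # lid edges: strongest gradient near each predicted lid side -> yaw and centre
    gray=cv2.GaussianBlur(cv2.cvtColor(im,cv2.COLOR_RGB2GRAY),(0,0),1).astype(np.float32)
    gr=cv2.magnitude(cv2.Sobel(gray,5,1,0),cv2.Sobel(gray,5,0,1))
    def ec(q):
        C=box(*q,0,lid)[:4]; L=np.vstack([C[i]+(C[(i+1)%4]-C[i])*np.linspace(.05,.95,60)[:,None] for i in range(4)])
        u=proj(p,L).astype(np.float32); return -cv2.remap(np.sqrt(gr),u[:,:1],u[:,1:],1).mean()
    e=min((minimize(ec,[*(x0+d),y],method="Nelder-Mead") for y in best.x[2]+np.arange(-.06,.07,.02) for d in np.array([[0,0],[2,2],[-2,-2]])),key=lambda r:r.fun)
    print("  edges",e.x.round(3),round(e.fun,2))
    if name_png:
        o=im.copy(); cv2.polylines(o,[np.round(proj(p,box(*e.x,0,lid)[:4])).astype(int)],True,(255,0,0)); save(dict(image=o),name_png)
    return v,best.x,e.x
E
python3 - <<'E'
from h import *
w=read_camera("wrist"); measure(w,"low_tub_center",56,0,(428,-205,-.04),"w1m.png")
a=read_camera("top")
measure(a,"tall_tub_center",100,8,(434,244,.2)); measure(a,"middle_tub_center",70,8,(610,18,-.05))
E
```

```text
vent px [323.6 226.9] area ratio 0.97 xy [ 431.8 -208.6]
low_tub_center fit [ 4.32302e+02 -2.08402e+02 -7.60000e-02] iou 0.969
  edges [ 4.27717e+02 -2.10617e+02 -1.60000e-02] -7.59
vent px [232.5 269.2] area ratio 0.97 xy [435.7 245.4]
tall_tub_center fit [4.35569e+02 2.46134e+02 2.60000e-01] iou 0.938
  edges [4.35974e+02 2.48170e+02 2.35000e-01] -9.37
vent px [328. 196.] area ratio 0.91 xy [612.8  17.5]
middle_tub_center fit [ 6.14921e+02  1.84970e+01 -6.50000e-02] iou 0.903
  edges [ 6.13278e+02  1.58400e+01 -7.70000e-02] -9.44
```

>>> {"op": "move_arm", "data": {"commands": [[[0.6,0.74,0],-0.09,1],[[0.6,0.74,0],-0.09,1],[[0.6,0.74,0],-0.09,1],[[0.6,0.74,0],-0.09,1],[[0.6,0.74,0],-0.09,1],[[0.6,0.74,0],-0.09,1],[[0.6,0.74,0],-0.09,1],[[0.6,0.74,0],-0.09,1],[[0.6,0.74,0],-0.09,1],[[0.6,0.74,0],-0.09,1],[[0,0,0],0,1],[[0,0,0],0,1]]}}

```text
t: 3.95
eef_pos: [611.4, 16.1, 404.2]
tcp_rot: [3.141, 0.001, -0.072]
ft_force: [-0.1, -0.2, -0.4]
opening: 1.006
grip_force: 0.0
```

```bash
python3 - <<'E'
from h import *
w=read_camera("wrist"); measure(w,"middle_tub_center",70,8,(612,18,-.07),"w2m.png")
E
```

```text
vent px [323.1 227.8] area ratio 1.01 xy [616.7  15.2]
middle_tub_center fit [ 6.16405e+02  1.56790e+01 -8.00000e-02] iou 0.977
  edges [ 6.11855e+02  1.51850e+01 -9.20000e-02] -7.74
```

View pics/w2m.png

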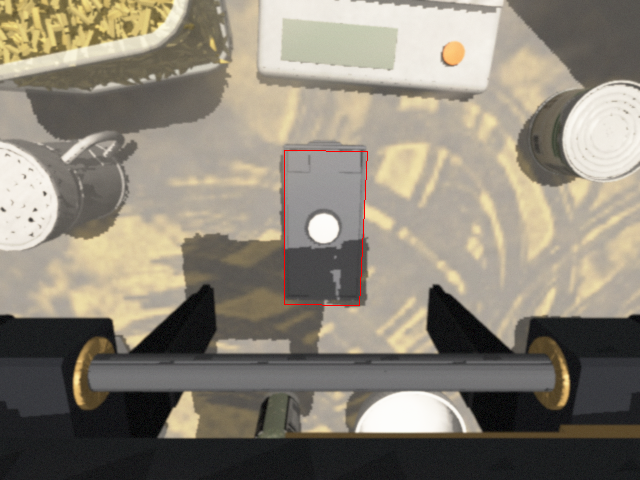

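The middle tub's vent is at (323,228) and the projected lid outline fits. Pressing this vent first.

>>> {"op": "move_arm", "data": {"commands": [[[0.15,-0.03,0],-0.05,-1],[[0,0,0],-0.05,-1],[[0,0,-0.4],0,-1],[[0,0,-0.5],0,-1],[[0,0,-0.5],0,-1],[[0,0,-0.5],0,-1],[[0,0,-0.5],0,-1],[[0,0,-0.5],0,-1],[[0,0,-0.5],0,-1],[[0,0,-0.5],0,-1],[[0,0,-0.5],0,-1],[[0,0,-0.1],0,-1],[[0,0,-0.1],0,-1],[[0,0,-0.1],0,-1],[[0,0,0],0,-1]]}}

```text
t: 5.3
eef_pos: [615.6, 14.2, 264.3]
tcp_rot: [3.141, -0.001, -0.082]
ft_force: [-0.3, -0.5, -1.2]
opening: 0.024
grip_force: 0.0
```

>>> {"op": "move_arm", "data": {"commands": [[[0,0,-0.05],0,-1],[[0,0,-0.05],0,-1],[[0,0,-0.05],0,-1],[[0,0,0],0,-1]]}}

```text
t: 5.63
eef_pos: [615.6, 14.4, 260.4]
tcp_rot: [3.141, -0.002, -0.081]
ft_force: [-1.6, 0.5, 12.3]
opening: 0.008
grip_force: 5.5
```

>>> {"op": "move_arm", "data": {"commands": [[[0,0,-0.04],0,-1],[[0,0,-0.03],0,-1],[[0,0,0],0,-1]]}}

```text
t: 5.88
eef_pos: [615.5, 14.5, 260.2]
tcp_rot: [3.141, -0.003, -0.081]
ft_force: [-8.2, 0.0, 31.1]
opening: 0.005
grip_force: 15.5
```

Contact is firm at flush height. Moving on to the tall tub.

>>> {"op": "move_arm", "data": {"commands": [[[0,0,0.5],0,-1],[[0,0,1],0,-1],[[0,0,1],0,-1],[[0,0,1],0,0],[[0,0,1],0,1],[[-0.6,0.77,0.4],0.41,1],[[-0.6,0.77,0],0.41,1],[[-0.6,0.77,0],0.41,1],[[-0.6,0.77,0],0.41,1],[[-0.6,0.77,0],0.41,1],[[-0.6,0.77,0],0.41,1],[[-0.6,0.77,0],0.41,1],[[-0.6,0.77,0],0.41,1],[[-0.6,0.77,0],0.41,1],[[-0.6,0.77,0],0.41,1],[[0,0,0],0,1],[[0,0,0],0,1]]}}

```text
t: 7.3
eef_pos: [434.7, 246.3, 404.2]
tcp_rot: [3.141, -0.0, 0.249]
ft_force: [1.1, 0.6, -0.4]
opening: 0.929
grip_force: 0.0
```

```bash
python3 - <<'E'
from h import *
w=read_camera("wrist"); measure(w,"tall_tub_center",100,8,(435,246,.245),"w3m.png")
E
```

```text
vent px [327.1 238.9] area ratio 0.86 xy [440.4 244.3]
tall_tub_center fit [4.3910e+02 2.4406e+02 2.3600e-01] iou 0.971
  edges [4.40002e+02 2.43944e+02 2.37000e-01] -10.5
```

View pics/w3m.png

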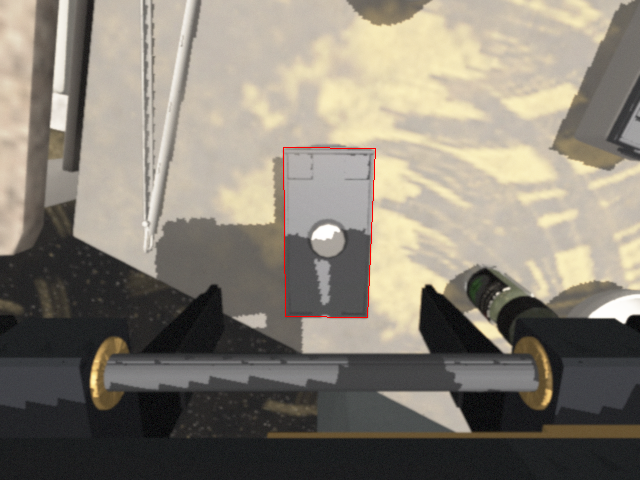

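The tall tub's lid outline fits, with its vent at (328,240), half in shadow. Next I press it.

>>> {"op": "move_arm", "data": {"commands": [[[0.15,-0.07,0],-0.1,-1],[[0,0,0],0,-1],[[0,0,-0.4],0,-1],[[0,0,-0.5],0,-1],[[0,0,-0.5],0,-1],[[0,0,-0.5],0,-1],[[0,0,-0.5],0,-1],[[0,0,-0.5],0,-1],[[0,0,-0.5],0,-1],[[0,0,-0.1],0,-1],[[0,0,-0.1],0,-1],[[0,0,-0.06],0,-1],[[0,0,-0.06],0,-1],[[0,0,-0.05],0,-1],[[0,0,0],0,-1]]}}

```text
t: 8.65
eef_pos: [440.1, 243.3, 291.5]
tcp_rot: [3.141, -0.001, 0.239]
ft_force: [0.9, -2.4, 2.3]
opening: 0.226
grip_force: 30.0
```

The fingers were still closing and pinched the disc (opening 21 mm). I'll open, rise, close fully and press again.

>>> {"op": "move_arm", "data": {"commands": [[[0,0,0],0,-0.2],[[0,0,0],0,-0.2],[[0,0,0],0,-0.2],[[0,0,0.7],0,-0.2],[[0,0,0],0,-1],[[0,0,0],0,-1],[[0,0,0],0,-1],[[0,0,0],0,-1],[[0,0,0],0,-1],[[0,0,0],0,-1]]}}

```text
t: 9.48
eef_pos: [439.9, 243.3, 311.6]
tcp_rot: [3.141, 0.001, 0.239]
ft_force: [-0.4, 0.5, 0.1]
opening: 0.041
grip_force: 0.0
```

>>> {"op": "move_arm", "data": {"commands": [[[0,0,-0.3],0,-1],[[0,0,-0.15],0,-1],[[0,0,-0.1],0,-1],[[0,0,-0.1],0,-1],[[0,0,-0.05],0,-1],[[0,0,-0.05],0,-1],[[0,0,0],0,-1]]}}

```text
t: 10.07
eef_pos: [439.7, 243.3, 290.3]
tcp_rot: [3.141, 0.0, 0.239]
ft_force: [-5.3, -2.2, 13.6]
opening: 0.004
grip_force: 6.8
```

>>> {"op": "move_arm", "data": {"commands": [[[0,0,-0.05],0,-1],[[0,0,-0.02],0,-1],[[0,0,0],0,-1]]}}

```text
t: 10.32
eef_pos: [439.5, 243.3, 290.1]
tcp_rot: [-3.141, -0.002, 0.239]
ft_force: [-11.6, -4.7, 41.1]
opening: 0.004
grip_force: 20.7
```

>>> {"op": "move_arm", "data": {"commands": [[[0,0,0.5],0,-1],[[0,0,1],0,-1],[[0,0,1],0,1],[[0,0,0.9],0,1],[[0,0,0.45],0,1],[[0,0,0],0,1],[[0,0,0],0,1],[[0,0,0],0,1],[[0,0,0],0,1]]}}

```text
t: 11.07
eef_pos: [439.9, 243.3, 401.8]
tcp_rot: [3.141, 0.002, 0.239]
ft_force: [-0.3, -0.1, -0.6]
opening: 0.435
grip_force: 0.0
```

```bash
python3 - <<'E'
from h import *
w=read_camera("wrist"); measure(w,"tall_tub_center",100,0,(439,244,.237),"w4m.png")
im=w["image"][120:340,220:440]
s=read_camera("side");measure(s,"middle_tub_center",70,0,(616,15,-.08))
b=s["image"][190:390,210:410]
o=np.hstack([cv2.resize(im,(390,390)),cv2.resize(b,(390,390))]);save(dict(image=o),"c1.png")
E
```

```text
tall_tub_center fit [4.39007e+02 2.43835e+02 2.38000e-01] iou 0.978
  edges [4.40148e+02 2.43974e+02 2.39000e-01] -10.37
vent px [292.5 180.1] area ratio 1.25 xy [ 564.2 -300.9]
middle_tub_center fit [ 5.64211e+02 -3.00914e+02 -1.80000e-01] iou 0.0
  edges [ 6.07363e+02 -2.63384e+02  3.91000e-01] -8.43
```

View pics/c1.png

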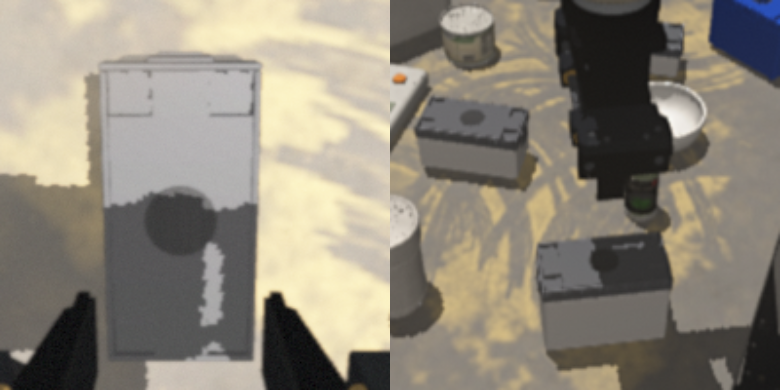

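Both vents are flush. In the crops the shut discs show dark: tall at (605,260) and middle at (473,117). Next is the middle tub.

>>> {"op": "move_arm", "data": {"commands": [[[0.588,-0.76,0],-0.4,1],[[0.588,-0.76,0],-0.4,1],[[0.588,-0.76,0],-0.4,1],[[0.588,-0.76,0],-0.4,1],[[0.588,-0.76,0],-0.4,1],[[0.588,-0.76,0],-0.4,1],[[0.588,-0.76,0],-0.4,1],[[0.588,-0.76,0],-0.4,1],[[0.588,-0.76,0],-0.4,1],[[0.588,-0.76,0],-0.4,1],[[0,0,0],0,1],[[0,0,0],0,1],[[0,0,0],0,1]]}}

```text
t: 12.35
eef_pos: [616.0, 15.6, 402.4]
tcp_rot: [-3.142, 0.001, -0.081]
ft_force: [-0.3, -0.1, 1.0]
opening: 0.999
grip_force: 0.0
```

```bash
python3 - <<'E'
from h import *
w=read_camera("wrist"); measure(w,"middle_tub_center",70,0,(616,15,-.08))
E
```

```text
vent px [255.8 345.8] area ratio 0.99 xy [522.1  79.7]
middle_tub_center fit [ 6.16646e+02  1.56490e+01 -9.10000e-02] iou 0.967
  edges [ 5.77158e+02  7.67250e+01 -8.10000e-02] -7.92
```

>>> {"op": "move_arm", "data": {"commands": [[[0,0,-0.8],-0.06,1],[[0,0,-0.8],0,1],[[0,0,-0.8],0,1],[[0,0,-0.8],0,1],[[0,0,-0.8],0,1],[[0,0,-0.8],0,1],[[0,0,-0.8],0,1],[[0,0,-0.4],0,1],[[0,0,-0.2],0,1],[[0,0,0],0,0],[[0,0,0],0,-1],[[0,0,0],0,-1],[[0,0,0],0,-1],[[0,0,0],0,-1],[[0,0,0],0,-1],[[0,0,0],0,-1]]}}

```text
t: 13.78
eef_pos: [616.5, 15.3, 217.7]
tcp_rot: [3.142, -0.001, -0.086]
ft_force: [-0.6, -0.5, 5.6]
opening: 0.652
grip_force: 30.0
```

>>> {"op": "move_arm", "data": {"commands": [[[0,0,0.3],0,-1],[[0,0,0.6],0,-1],[[0,0,0.9],0,-1],[[0,0,0.9],0,-1],[[0,0,0.9],0,-1],[[-0.2,0.26,0.8],0.14,-1],[[-0.4,0.517,0.6],0.28,-1],[[-0.53,0.685,0],0.37,-1],[[-0.53,0.685,0],0.37,-1],[[-0.53,0.685,0],0.37,-1],[[-0.53,0.685,0],0.37,-1],[[-0.53,0.685,0],0.37,-1],[[-0.53,0.685,0],0.37,-1],[[-0.53,0.685,0],0.37,-1],[[-0.53,0.685,0],0.37,-1],[[-0.53,0.685,0],0.37,-1],[[-0.53,0.685,0],0.33,-1],[[0,0,0],0,-1],[[0,0,0],0,-1]]}}

```text
t: 15.37
eef_pos: [438.5, 244.9, 367.3]
tcp_rot: [3.141, 0.0, 0.242]
ft_force: [0.1, 0.2, -2.8]
opening: 0.647
grip_force: 30.0
```

```bash
python3 - <<'E'
from h import *
w=read_camera("wrist"); z=env.state()["eef_pos"][2]
measure(w,"middle_tub_center",z-146-1.7,0,(439,244,.235),"w5.png",z0=z-213)
s=env.state();print(s["eef_pos"],s["tcp_rot"])
E
```

```text
vent px [36.2 70.4] area ratio 0.58 xy [509.5 348.4]
no mask
[439.48424285 243.92886915 367.17458716] [ 3.14138649e+00 -1.51141908e-04  2.40033777e-01]
```

>>> {"op": "move_arm", "data": {"commands": [[[0,0,-0.4],-0.03,-1],[[0,0,-0.5],0,-1],[[0,0,-0.4],0,-1],[[0,0,-0.2],0,-1],[[0,0,-0.1],0,-1],[[0,0,-0.07],0,-1],[[0,0,-0.07],0,-1],[[0,0,0],0,-1],[[0,0,0],0,-1]]}}

```text
t: 16.22
eef_pos: [439.4, 244.1, 315.1]
tcp_rot: [3.142, -0.001, 0.238]
ft_force: [-0.2, -0.6, -2.5]
opening: 0.651
grip_force: 30.0
```

>>> {"op": "move_arm", "data": {"commands": [[[0,0,-0.04],0,-1],[[0,0,-0.04],0,-1],[[0,0,0],0,-1],[[0,0,0],0,-1]]}}

```text
t: 16.55
eef_pos: [439.4, 244.2, 312.6]
tcp_rot: [-3.142, -0.001, 0.238]
ft_force: [-1.1, 0.1, 0.6]
opening: 0.653
grip_force: 30.0
```

Seated at the expected height. Release, rise, look.

>>> {"op": "move_arm", "data": {"commands": [[[0,0,-0.02],0,-1],[[0,0,0],0,0.6],[[0,0,0],0,1],[[0,0,0],0,1],[[0,0,0],0,1],[[0,0,0],0,1],[[0,0,0.5],0,1],[[0,0,1],0,1],[[0,0,1],0,1],[[0,0,1],0,1],[[0,0,1],0,1],[[0,0,1],0,1],[[0,0,0.5],0,1],[[0,0,0],0,1],[[0,0,0],0,1]]}}

```text
t: 17.8
eef_pos: [439.1, 244.1, 491.9]
tcp_rot: [-3.142, -0.001, 0.238]
ft_force: [0.0, 0.1, -0.5]
opening: 1.001
grip_force: 0.0
```

```bash
python3 - <<'E'
from h import *
w=read_camera("wrist"); measure(w,"middle_tub_center",165,0,(439.5,244,.238),"w6.png",z0=98)
s=read_camera("side")
b=s["image"][220:400,240:420]; save(dict(image=np.hstack([cv2.resize(w["image"][60:360,170:470],(390,390)),cv2.resize(b,(390,390))])),"c2.png")
E
```

```text
vent px [320.6 273.9] area ratio 0.58 xy [408.5 238. ]
middle_tub_center fit [4.39383e+02 2.45253e+02 2.38000e-01] iou 0.97
  edges [4.39074e+02 2.44744e+02 2.35000e-01] -10.36
```

View pics/c2.png

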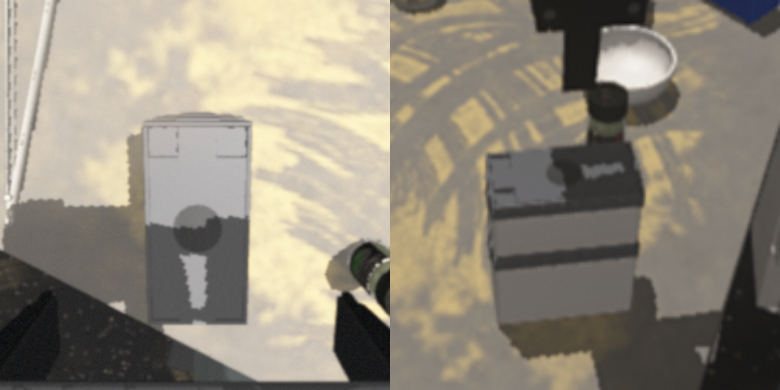

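The middle tub is squarely nested on the tall one. In the side crop its lid is level at (565,175), with an even seam at (570,255).

>>> {"op": "move_arm", "data": {"commands": [[[0.1,-0.94,0],-0.24,1],[[0.2,-0.94,0],-0.24,1],[[0.2,-0.94,0],-0.24,1],[[0.1,-0.94,0],-0.24,1],[[0,-0.94,0],-0.24,1],[[0,-0.94,0],-0.24,1],[[0,-0.94,0],-0.24,1],[[0,-0.94,0],-0.24,1],[[0,-0.94,0],-0.24,1],[[0,-0.94,0],-0.24,1],[[-0.1,-0.94,0],-0.24,1],[[-0.2,-0.94,0],-0.24,1],[[-0.2,-0.94,-0.5],-0.24,1],[[-0.2,-0.94,-0.8],-0.24,1],[[-0.1,-0.94,-0.8],-0.24,1],[[-0.05,-0.94,-0.8],-0.24,1],[[0,0,0],0,1],[[0,0,0],0,1]]}}

```text
t: 19.45
eef_pos: [431.6, -208.0, 402.8]
tcp_rot: [-3.139, 0.004, -0.072]
ft_force: [0.7, 0.3, 0.1]
opening: 0.998
grip_force: 0.0
```

```bash
python3 - <<'E'
from h import *
w=read_camera("wrist"); measure(w,"low_tub_center",56,0,(432,-208.5,-.07),"w7m.png")
s=env.state();print(s["eef_pos"],s["tcp_rot"])
E
```

```text
vent px [323.9 226.8] area ratio 0.97 xy [ 431.9 -208.6]
low_tub_center fit [ 4.32140e+02 -2.08272e+02 -7.00000e-02] iou 0.967
  edges [ 4.33162e+02 -2.09164e+02 -7.10000e-02] -7.11
[ 431.95058356 -206.69461596  404.68295798] [-3.14118914e+00  6.20955648e-04 -6.92254628e-02]
```

View pics/w7m.png

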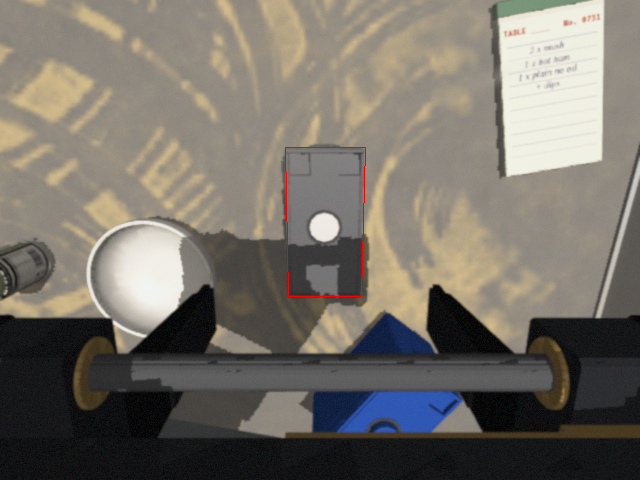

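The low tub's outline and its vent at (324,227) agree. The blue tub's nearest corner, (385,315), comes to x≈370 and clears the gripper body.

>>> {"op": "move_arm", "data": {"commands": [[[0,-0.06,-0.8],-0.03,1],[[0,0,-0.8],0,1],[[0,0,-0.8],0,1],[[0,0,-0.8],0,1],[[0,0,-0.8],0,1],[[0,0,-0.8],0,1],[[0,0,-0.8],0,1],[[0,0,-0.6],0,1],[[0,0,-0.4],0,1],[[0,0,-0.15],0,1],[[0,0,0],0,0],[[0,0,0],0,-1],[[0,0,0],0,-1],[[0,0,0],0,-1],[[0,0,0],0,-1],[[0,0,0],0,-1],[[0,0,0],0,-1]]}}

```text
t: 20.97
eef_pos: [431.9, -208.9, 202.8]
tcp_rot: [3.141, -0.001, -0.072]
ft_force: [0.1, 0.4, 6.8]
opening: 0.652
grip_force: 30.0
```

>>> {"op": "move_arm", "data": {"commands": [[[0,0,0.3],0,-1],[[0,0,0.7],0,-1],[[0,0,1],0,-1],[[0,0,1],0,-1],[[0,0,1],0,-1],[[0,0,1],0,-1],[[0,0,1],0,-1],[[0,0,1],0,-1],[[0,0,1],0,-1],[[0,0,0.7],0,-1],[[0,0,0],0,-1]]}}

```text
t: 21.88
eef_pos: [431.5, -208.6, 467.7]
tcp_rot: [3.138, -0.006, -0.072]
ft_force: [-0.2, 1.2, -1.8]
opening: 0.651
grip_force: 30.0
```

>>> {"op": "move_arm", "data": {"commands": [[[0.1,0.6,0],0.2,-1],[[0.2,0.85,0],0.2,-1],[[0.2,0.9,0],0.2,-1],[[0.1,0.9,0],0.22,-1],[[0,0.9,0],0.22,-1],[[0,0.9,0],0.22,-1],[[0,0.9,0],0.22,-1],[[0,0.9,0],0.22,-1],[[0,0.9,0],0.22,-1],[[0,0.9,0],0.22,-1],[[0,0.9,0],0.22,-1],[[0,0.9,0],0.22,-1],[[0,0.9,0],0.22,-1],[[0,0.9,0],0.22,-1],[[-0.1,0.9,0],0.22,-1],[[-0.1,0.9,0],0.22,-1],[[-0.1,0.75,0],0.22,-1],[[-0.05,0.31,0],0.2,-1],[[0,0,0],0,-1],[[0,0,0],0,-1]]}}

```text
t: 23.55
eef_pos: [439.1, 244.3, 462.7]
tcp_rot: [3.141, 0.001, 0.239]
ft_force: [0.7, -0.3, -2.0]
opening: 0.65
grip_force: 30.0
```

>>> {"op": "move_arm", "data": {"commands": [[[0,0,-0.3],0,-1],[[0,0,0],0,-1],[[0,0,0],0,-1]]}}

```text
t: 23.8
eef_pos: [439.5, 243.6, 453.6]
tcp_rot: [3.141, 0.001, 0.237]
ft_force: [0.6, 0.3, -1.6]
opening: 0.652
grip_force: 30.0
```

>>> {"op": "move_arm", "data": {"commands": [[[0,0.02,-0.6],0,-1],[[0,0,-0.8],0,-1],[[0,0,-0.6],0,-1],[[0,0,-0.4],0,-1],[[0,0,-0.2],0,-1],[[0,0,-0.1],0,-1],[[0,0,-0.1],0,-1],[[0,0,-0.07],0,-1],[[0,0,-0.07],0,-1],[[0,0,0],0,-1],[[0,0,0],0,-1]]}}

```text
t: 24.72
eef_pos: [439.3, 245.1, 366.3]
tcp_rot: [3.142, -0.0, 0.239]
ft_force: [0.6, -0.5, -2.3]
opening: 0.65
grip_force: 30.0
```

>>> {"op": "move_arm", "data": {"commands": [[[0,-0.01,-0.05],0,-1],[[0,0,-0.04],0,-1],[[0,0,-0.04],0,-1],[[0,0,0],0,-1],[[0,0,0],0,-1]]}}

```text
t: 25.13
eef_pos: [439.3, 244.8, 362.7]
tcp_rot: [3.142, -0.001, 0.239]
ft_force: [-1.3, 0.0, 4.3]
opening: 0.649
grip_force: 30.0
```

Seated at the expected 362.8. Release and retreat.

>>> {"op": "move_arm", "data": {"commands": [[[0,0,0],0,0.6],[[0,0,0],0,1],[[0,0,0],0,1],[[0,0,0],0,1],[[0,0,0],0,1],[[0,0,0.5],0,1],[[0,0,1],0,1],[[0,0,1],0,1],[[0,0,1],0,1],[[0,0,1],0,1],[[0,0,1],0,1],[[0,0,0.5],0,1],[[0,0,0],0,1],[[0,0,0],0,1]]}}

```text
t: 26.3
eef_pos: [439.1, 244.7, 542.2]
tcp_rot: [-3.142, -0.001, 0.239]
ft_force: [0.3, -0.0, -0.7]
opening: 0.997
grip_force: 0.0
```

```bash
python3 - <<'E'
from h import *
w=read_camera("wrist"); measure(w,"low_tub_center",216,0,(439.5,244.5,.238),None,z0=163)
s=read_camera("side")
b=s["image"][180:400,220:440]; save(dict(image=np.hstack([cv2.resize(w["image"][60:360,170:470],(390,390)),cv2.resize(b,(390,390))])),"c3.png")
E
```

```text
vent px [320.6 234. ] area ratio 0.91 xy [440.2 246.3]
low_tub_center fit [4.39388e+02 2.46366e+02 2.41000e-01] iou 0.964
  edges [4.38973e+02 2.45775e+02 2.39000e-01] -10.15
```

View pics/c3.png

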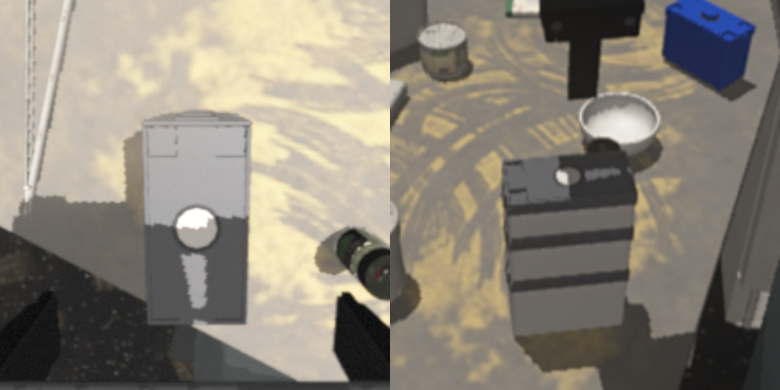

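The three tubs are nested and level. In the crops, the side view shows even seams at (570,240) and (570,282), and the bowl, jar, tin and blue tub are undisturbed. Handing in.

```bash
python3 -c "
from cell import env
print(env.job_done())"
```

```text
the job is handed in; nothing more can be done
None
```

The job is handed in: both vents are pressed flush, and the middle and low tubs are stacked and seated on the tall tub. This took about 26 s of robot time. My first try at the tall tub's vent pinched the disc, so I pressed it again; the tub stayed where it was.

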